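Free the bookend from under the pile and close up the row

TASK

The foot of the grey bookend is trapped under the pile of board books in the green returns bay: draw it out flat along the desk through the notch in the bay's lip, without forcing it against the bay, so that the books stay stacked in the bay. Then stand the bookend squarely against the loose end of the row of standing books, flat face to the books and about in line with them, and slide it so that the whole row is pressed tight against the plate of the end stop: hold a firm but gentle push for a moment (about 15 N, never over 30 N), then let go. Leave the row upright without gaps, and do not disturb the other things on the desk.

Things in the scene. Friction and masses are not known exactly. Their poses are not given: they have to be found in the camera images.
- bookend: Grey steel bookend, 0.4 kg (lengths in mm). Origin: underside, middle of the lower edge of its flat front face, which looks to -y; z up. Upright plate 80 wide (x), 115 tall, 6 thick (y 0 to 6). Foot 5 thick, 80 wide, runs to y = +180; its last 70 to 90 lie under the pile. Pull towards -y to draw it out.
- bookend_grip (a point): Point on the bookend's grip rib, 34 mm behind the front face (bookend y) and 94 mm above its underside. The rib is a plain upright block on the foot behind the plate: 16 mm thick (bookend x -8 to 8), y 6 to 56, top at z = 112; pinch it across x from above.
- bay: Returns bay: low green steel U-frame fixed to the desk, no floor (lengths in mm). Front lip y 0 to 8, 20 high, with a notch 88 wide (x -44 to 44) for the bookend's foot, 4 to spare each side; side rails 20 high at x = +-91 to +-97, y 0 to 170; far end open. Origin on the desk, middle of the notch, outer face of the lip; -y points out of the bay, away from the pile.
- bay_notch (a point): Middle of the notch on the desk, 4 mm inside the lip's outer face. Draw the foot out straight along the bay's -y, or it wedges against the notch's sides. The pile may slide up to 15 mm with the foot until its lowest book meets the lip, which then holds it back; the drag is about 10 to 22 N at first, then falls as the foot comes out: grip firmly.
- pile1: Book 1 of the pile (1 = lowest, lying on the bookend's foot): closed rigid board book lying flat, 150 (x) by 130 (y) by 24 thick, about 0.3 kg, cover colour is of no importance. Origin: centre of its underside. The whole pile weighs about 1 kg and its top is 93 above the desk; it settles 5 mm onto the desk when the foot has gone.
- pile2: Book 2 of the pile (1 = lowest, lying on the bookend's foot): closed rigid board book lying flat, 140 (x) by 125 (y) by 20 thick, about 0.22 kg, cover colour is of no importance. Origin: centre of its underside. (Lengths in mm.)
- pile3: Book 3 of the pile (1 = lowest, lying on the bookend's foot): closed rigid board book lying flat, 145 (x) by 130 (y) by 26 thick, about 0.3 kg, cover colour is of no importance. Origin: centre of its underside. (Lengths in mm.)
- pile4: Book 4 of the pile (1 = lowest, lying on the bookend's foot): closed rigid board book lying flat, 120 (x) by 115 (y) by 18 thick, about 0.15 kg, cover colour is of no importance. Origin: centre of its underside. (Lengths in mm.)
- endstop: The row's end stop: grey steel base screwed to the desk, carrying an upright plate 110 wide (x), 137 tall, that faces +y. The plate is clamped firmly somewhere between y = 0 and y = +40 (not measured: find it by feel); it does not give. Origin on the desk at the middle of the base's front edge; the row is closed up by pushing along -y. (Lengths in mm.)
- row_inner: Innermost book (next to the end stop) of the row standing in front of the end stop: rigid board book standing upright, 120 deep (x), 30 thick (y), 135 tall, about 0.24 kg, cover colour is of no importance. Origin: centre of its underside; z up. The books stand a few mm apart and slightly askew; closing the row is felt: bookend and row slide with 3 to 11 N in all, then the force rises steeply.
- row_middle: Middle book of the row standing in front of the end stop: rigid board book standing upright, 120 deep (x), 22 thick (y), 130 tall, about 0.17 kg, cover colour is of no importance. Origin: centre of its underside; z up.  (Lengths in mm.)
- row_outer: Outer book (the loose end, which the bookend is set against) of the row standing in front of the end stop: rigid board book standing upright, 120 deep (x), 26 thick (y), 125 tall, about 0.19 kg, cover colour is of no importance. Origin: centre of its underside; z up. Its outer face looks to +y. (Lengths in mm.)
- mug: bystander: white mug, 80 across, 95 tall; origin centre of its underside (Lengths in mm.)
- stamp: bystander: wooden hand stamp, 38 across, 80 tall; origin centre of its underside (Lengths in mm.)
- stamp_pad: bystander: flat ink pad tin, 55 x 80 x 14; origin centre of its underside (Lengths in mm.)
- flat_book: bystander: book lying flat, 110 x 140 x 22; origin centre of its underside (Lengths in mm.)
- tape_dispenser: bystander: grey tape dispenser, 60 x 150, 84 tall; origin centre of its underside (Lengths in mm.)

How it is judged:
By the outcome, as a careful person would: the job done as asked, in the order asked, and still so for the second after the job is handed in, with the robot touching nothing.
It also fails if it takes over 67 s, if anything falls off the work surface, if the arm or the gripper's body presses on something with over 40 N, if the wrist force passes 120 N, or if a joint passes its speed limit or range.

ROBOT

A 6-joint arm with a two-finger parallel gripper is mounted at the origin on the work surface. World frame = base frame: x ahead of the robot, y to its left, z up, the work surface at z = 0. Lengths are in mm, angles in rad, forces in N, time in s.
With the tool pointing down it reaches from about 300 to 750 mm from the base axis. Payload 8.5 kg.
Tool frame: the origin (TCP) lies at the very end of the fingers, on their centre line; the grasp point (between the pads) lies 19 mm behind it (env.grip_depth is the distance from the TCP to the grasp point, in mm); z points along the fingers, y is the line along which they close (so a half turn about z gives the same grasp; the last joint's range is limited). The gripper opens to 85 mm and grips with 20 to 120 N. Pads are 22 mm wide; open, the fingers measure 114 mm over their backs; the gripper's body (76 mm by 85 mm) begins 54 mm behind the grasp point. The pads swing forward as they close: fully open they stand 13 mm farther back than shut.
Start: joints at [0.978, 0.381, 1.297, -0, 1.464, -0.215], TCP at [202.872, 511.198, 231.322] pointing down, gripper open.
Joint ranges: [-3.11, 3.11], [-0.89, 2.33], [0.22, 2.48], [-1.42, 4.56], [0.17, 2.85], [-2.88, 2.88]. Speed limits (rad/s): [2.39, 2.39, 3.14, 3.14, 3.14, 3.14].

INTERFACE

Orientations are given as a rotation vector (axis times angle).
In Python, from rig import status, camera, camera_info, workorder, look_for, tip_of, env gives the robot as it stands.
- The arm moves only by the tool apply_moves, never from a script. Its argument "moves" is a list of rows, each a list of 7 numbers: the shift along the tool's x, y, z in m, then the turn, a rotation vector about the tool's x, y, z in rad, then the finger opening in m, from 0 to 0.0854. A call has 1 to 10 rows; each row shifts and turns the commanded pose from where the row before left it, along the tool's axes as they then stand; what a row does not reach is not made up. A row lasts 1/8 s, in which the tool goes at most 62.5 mm and 10.7 degrees, less where a joint would pass 70% of its speed; a pose out of reach is approached as far as the arm can. A call with a gripper value outside its range is refused whole. The fingers move at their own pace and stop on an object; "force" is the grip in N (left out, the last holds). Time passes only in rows, so rows that do not move let the fingers close. It gives the time, the measured TCP pose, the force, the opening and the grip force at its end, in the units of the state.
- status.observe(): the state, without advancing time (a new reading comes with each control period).
- camera(name): name is "side" or "top"; returns (picture, depth): 480x640x3 uint8, red, green, blue; 480x640 float32, mm along the optical axis (not along the pixel's ray), 0 where there is no reading.
- camera_info(name): a dict with "camera_matrix" (3x3 intrinsics, pixels), "R" (3x3) and "t" (3): a world point X has camera coordinates R X + t. Camera axes: x right, y down, z forward; pixel columns grow to the right and rows downward; lengths in mm; the calibration is good to about 2 mm. A picture is of the moment at which its call begins. camera_info takes no time and is no camera call.
- workorder.finish_job(): hands the job in; it is judged then, once.
Trained networks look in the newest picture that a camera, given by its name, has taken for a name from the list of things; names that differ only in an ending like _2 or _b are one class to them, and where a whole thing is asked for, a point or a joint stands for the part that bears it (a point fixed in the world has none). Each returns a list of dicts, best first, with "confidence" (0 to 1); they miss things now and then, are a little off and sometimes report something else, mostly with a low value. They report only what shows in the picture. A call takes as long as a camera call.
- look_for(name, camera): "rect" ([left, top, right, bottom] in pixels, round what is visible of it).
- tip_of(name, camera): "xy" ([column, row] in pixels: a listed point, or the origin of a listed thing).
The state is a dict: "time_s": time; "q": joint angles; "joint_vel": joint speeds; "effort": joint torques, N m; "position": TCP position; "orientation": TCP orientation; "force": force on the tool from outside, world axes, zero at the start; "moment": the same for the moment, N m; "width": finger opening in mm; "grasp_force": force on a finger pad.
Only numpy, scipy, OpenCV 4.12 (cv2) and the standard library are available. Lean on these libraries where they do the work, as an engineer would, in place of code of your own. Each camera call takes 0.05 s, during which the arm holds its last target. There are 200 camera calls.

## Working session

There is one attempt and no reset: what is moved stays moved. The work goes in short steps, Python scripts to look and compute and a tool call to move; the robot and the scene stay as the last step left them, time stands still between calls to the robot, and variables do not carry over. Pictures are saved under pics/ and viewed, at most 10 in all, crops included, and the job is handed in when it is done.

Besides the shell and the picture viewer there is one more tool, called in YAML: its name, and indented under it one key for each argument. apply_moves: Moves the arm, as the interface text tells. Its arguments: {"type":"object","properties":{"moves":{"type":"array"},"force":{"type":"number"}},"required":["moves"]}

```bash
ls; mkdir -p pics; cat > h.py <<'E'
import numpy as np, cv2
from rig import status, camera, camera_info, workorder, look_for, tip_of, env
def ray(cam,uv):
    c=camera_info(cam);K=np.array(c["camera_matrix"]);R=np.array(c["R"]);t=np.array(c["t"])
    d=R.T@np.linalg.inv(K)@np.array([uv[0],uv[1],1.0]);return -R.T@t,d
def atz(cam,uv,z):
    o,d=ray(cam,uv);return o+d*(z-o[2])/d[2]
def cloud(cam,depth):
    c=camera_info(cam);K=np.array(c["camera_matrix"]);R=np.array(c["R"]);t=np.array(c["t"]).ravel()
    v,u=np.mgrid[0:480,0:640];P=np.stack([(u-K[0,2])/K[0,0]*depth,(v-K[1,2])/K[1,1]*depth,depth],-1)
    return (P-t)@R
E
python3 - <<'E'
from h import *
for n in("top","side"):
    p,d=camera(n);cv2.imwrite(f"pics/{n}0.png",p[:,:,::-1]);np.savez(f"{n}0.npz",p=p,d=d)
    c=camera_info(n);R=np.array(c["R"]);print(n,(-R.T@np.array(c["t"]).ravel()).round(),R[2].round(2))
    for th in["bookend","bookend_grip","bay","bay_notch","pile1","pile4","endstop","row_inner","row_middle","row_outer","mug","stamp","stamp_pad","flat_book","tape_dispenser"]:
        r=look_for(th,n) if th not in("bay_notch",) else [];t=tip_of(th,n)
        print(th,[(np.round(x["rect"]).astype(int).tolist(),round(x["confidence"],2)) for x in r[:1]],[(np.round(x["xy"],1).tolist(),round(x["confidence"],2)) for x in t[:2]],[atz(n,x["xy"],94 if th=="bookend_grip" else 0)[:2].round() for x in t[:1]])
print(status.observe())
E
```

```text
pics
top [495. -30. 969.] [ 0.14 -0.   -0.99]
bookend [([190, 283, 239, 334], 0.98)] [([237.9, 306.9], 0.67)] [array([523., 121.])]
bookend_grip [([190, 285, 239, 331], 0.64)] [([209.0, 307.9], 0.58)] [array([520., 158.])]
bay [([112, 259, 202, 372], 0.95)] [] []
bay_notch [] [] []
pile1 [([106, 276, 178, 348], 0.93)] [([200.3, 193.4], 0.46), ([356.4, 177.7], 0.18)] [array([753., 198.])]
pile4 [([106, 276, 178, 348], 0.93)] [([200.3, 193.4], 0.46), ([356.4, 177.7], 0.18)] [array([753., 198.])]
endstop [([480, 270, 536, 338], 0.76)] [([480.7, 303.3], 0.61), ([236.9, 305.6], 0.36)] [array([ 520., -355.])]
row_inner [([444, 267, 481, 337], 0.92)] [([447.9, 305.1], 0.75)] [array([ 518., -290.])]
row_middle [([430, 261, 455, 332], 0.87)] [([430.9, 300.9], 0.6), ([405.4, 299.0], 0.19)] [array([ 527., -257.])]
row_outer [([397, 260, 430, 330], 0.83)] [([407.1, 300.6], 0.57)] [array([ 529., -211.])]
mug [([108, 277, 178, 350], 0.74)] [([270.6, 172.0], 0.87), ([209.5, 307.6], 0.23)] [array([795.,  55.])]
stamp [([324, 188, 344, 212], 0.66)] [([331.8, 202.3], 0.56)] [array([729., -68.])]
stamp
[... 1491 characters left out ...]
]
{'time_s': 3.0, 'q': array([ 9.77675918e-01,  3.80564158e-01,  1.29739633e+00,  3.29702151e-05,
        1.46359722e+00, -2.15317973e-01]), 'joint_vel': array([-6.73195741e-04,  6.89609896e-05,  1.61546064e-03,  5.81325440e-04,
        1.88086094e-03, -9.00737978e-04]), 'effort': array([-8.83184384e-05, -4.48322582e+01, -2.31465143e+01, -1.61245239e-04,
        5.52143028e-04, -4.16015723e-06]), 'position': array([202.87665692, 511.1964821 , 231.34289833]), 'orientation': array([-5.89929917e-01, -3.08569021e+00, -7.07282245e-05]), 'force': array([-0.20705373,  0.3370399 , -0.07461842]), 'moment': array([-0.00035774,  0.02806941,  0.00619751]), 'grasp_force': 0.0, 'width': 85.32780196757882}
```

View pics/top0.png

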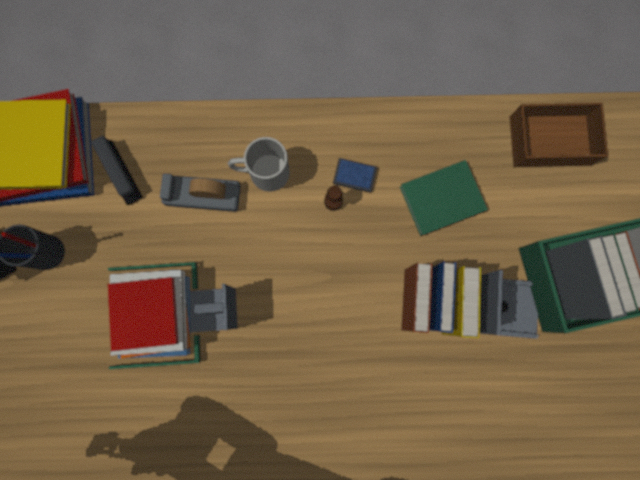

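```bash
python3 - <<'E'
from h import *
z=np.load("top0.npz");C=cloud("top",z["d"]);p=z["p"];ok=z["d"]>0
def show(name,lo,hi,box):
    l,t,r,b=box;S=C[t:b,l:r][ok[t:b,l:r]];S=S[(S[:,2]>lo)&(S[:,2]<hi)]
    if len(S)<8: print(name,len(S));return
    rc=cv2.minAreaRect(S[:,:2].astype(np.float32));print(name,len(S),"c",np.round(rc[0],1),"sz",np.round(rc[1],1),"ang",round(rc[2],2),"zmed",np.median(S[:,2]).round(1),"min",S.min(0).round(),"max",S.max(0).round())
show("plate+rib top",104,122,(185,275,245,345))
show("platefoot",2,12,(185,275,245,345))
show("pile4",85,100,(100,265,190,360))
show("pile lower",60,80,(100,265,190,360))
show("bay",15,23,(95,250,215,385))
show("endplate",120,145,(478,255,545,345))
show("rowall",115,145,(390,250,483,345))
show("base",3,20,(470,255,560,345))
for n,b in(("inner",(444,260,483,340)),("middle",(428,255,456,338)),("outer",(395,255,431,335))): show(n,115,145,b)
# grid of heights around row along y at x=520
for v in(275,290,303,318): 
    print(v,[(int(C[v,u,1]),int(C[v,u,2])) for u in range(392,560,3) if ok[v,u]])
E
```

```text
plate+rib top 475 c [520.9 150.6] sz [79.4 55.5] ang 2.76 zmed 113.1 min [483. 121. 104.] max [562. 178. 120.]
platefoot 1558 c [520.  166.9] sz [116.6 135.8] ang 89.96 zmed 5.2 min [452. 109.   2.] max [588. 225.  12.]
pile4 4434 c [514.1 277.1] sz [120.1 116.2] ang 4.99 zmed 93.5 min [450. 214.  86.] max [578. 338. 100.]
pile lower 1464 c [517.  274.9] sz [145.  130.4] ang 2.78 zmed 75.6 min [442. 207.  60.] max [592. 343.  80.]
bay 794 c [513.7 267.3] sz [194.  199.1] ang 2.7 zmed 20.2 min [413. 168.  15.] max [613. 371.  23.]
endplate 629 c [ 518.9 -325.1] sz [ 41.1 118.8] ang 85.84 zmed 134.8 min [ 461. -349.  120.] max [ 579. -300.  141.]
rowall 3589 c [ 527.7 -255.7] sz [109.1 124.9] ang 84.29 zmed 127.7 min [ 461. -313.  115.] max [ 591. -196.  138.]
base 1946 c [ 527.  -419.3] sz [181.7 150.2] ang 4.66 zmed 7.0 min [ 440. -501.    3.] max [ 615. -338.   20.]
inner 2206 c [ 525.6 -279.1] sz [ 61.3 126.6] ang 86.49 zmed 131.0 min [ 461. -313.  115.] max [ 591. -246.  138.]
middle 1222 c [ 530.2 -246.2] sz [ 45.8 121.8] ang 86.65 zmed 127.1 min [ 471. -272.  115.] max [ 591. -2
[... 2176 characters left out ...]
, (-459, 90)]
318 [(-179, 0), (-185, -2), (-190, 2), (-197, 0), (-198, 25), (-198, 55), (-198, 82), (-198, 113), (-201, 121), (-206, 122), (-211, 122), (-217, 119), (-221, 123), (-241, 59), (-240, 88), (-241, 105), (-241, 126), (-246, 128), (-252, 124), (-257, 125), (-260, 130), (-275, 94), (-276, 110), (-276, 129), (-280, 132), (-285, 133), (-290, 132), (-295, 133), (-301, 129), (-304, 135), (-335, 60), (-335, 74), (-336, 88), (-334, 108), (-335, 120), (-335, 133), (-339, 136), (-392, 9), (-398, 9), (-403, 10), (-409, 11), (-417, 5), (-422, 6), (-429, 4), (-435, 2), (-441, 4), (-446, 4), (-453, 3), (-458, 4), (-464, 4), (-463, 18), (-463, 30), (-465, 39), (-464, 54), (-464, 64), (-465, 74)]
```

```bash
cat >> h.py <<'E'
def face(C,ok,box,lo,hi,name,ysel):
    l,t,r,b=box;S=C[t:b,l:r][ok[t:b,l:r]];S=S[(S[:,2]>lo)&(S[:,2]<hi)&(S[:,1]>ysel[0])&(S[:,1]<ysel[1])]
    v=cv2.fitLine(S[:,:2].astype(np.float32),cv2.DIST_HUBER,0,.01,.01).ravel()
    s=v[1]/v[0];print(name,len(S),"x",S[:,0].min().round(),S[:,0].max().round(),"y at x=520: %.1f"%(v[3]+s*(520-v[2])),"slope deg %.2f"%np.degrees(np.arctan(s)));return S
E
python3 - <<'E'
from h import *
z=np.load("top0.npz");C=cloud("top",z["d"]);ok=z["d"]>0
face(C,ok,(200,270,260,350),15,100,"plate front",(100,135))
face(C,ok,(185,255,225,375),17,22,"lip top",(165,190))
face(C,ok,(395,250,431,345),15,115,"outer face",(-215,-190))
face(C,ok,(425,250,470,345),60,118,"mid face",(-258,-232))
face(C,ok,(440,250,485,345),60,118,"inner face",(-290,-270))
face(C,ok,(470,250,520,345),40,128,"end face",(-352,-325))
face(C,ok,(480,250,560,345),4,14,"base",(-480,-340))
S=face(C,ok,(185,275,245,345),108,118,"top",(100,190))
r=S[S[:,1]>133];print("rib x",np.percentile(r[:,0],[2,50,98]).round(1),"y",r[:,1].max(), cv2.fitLine(r[:,:2].astype(np.float32),cv2.DIST_L2,0,.01,.01).ravel())
pl=S[S[:,1]<131];print("plate mean",pl.mean(0).round(1),pl[:,0].min(),pl[:,0].max())
# bay rails
l=C[240:380,95:215][ok[240:380,95:215]];l=l[(l[:,2]>16)&(l[:,2]<23)&(l[:,1]>190)]
for side in(l[l[:,0]<470],l[l[:,0]>560]):
    v=cv2.fitLine(side[:,:2].astype(np.float32),cv2.DIST_HUBER,0,.01,.01).ravel();print("rail",len(side),np.degrees(np.arctan(v[0]/v[1])),"x at y=180",v[2]+v[0]/v[1]*(180-v[3]))
# foot edges
f=C[275:345,185:215][ok[275:345,185:215]];f=f[(f[:,2]>3.5)&(f[:,2]<8)&(f[:,1]>128)&(f[:,1]<165)]
for a in range(128,165,6):
    g=f[(f[:,1]>=a)&(f[:,1]<a+6)];print(a,len(g),np.percentile(g[:,0],[3,97]).round(1) if len(g) else "")
E
```

```text
plate front 337 x 483.0 562.0 y at x=520: 123.2 slope deg 3.02
lip top 1 x 512.0 512.0 y at x=520: 133.5 slope deg -77.12
outer face 662 x 473.0 592.0 y at x=520: -200.7 slope deg -5.78
mid face 523 x 473.0 591.0 y at x=520: -244.3 slope deg -6.19
inner face 366 x 463.0 589.0 y at x=520: -278.6 slope deg -5.14
end face 986 x 465.0 574.0 y at x=520: -338.1 slope deg -6.35
base 1266 x 449.0 623.0 y at x=520: -425.6 slope deg -8.28
top 444 x 483.0 562.0 y at x=520: 115.3 slope deg 88.69
rib x [512.7 520.8 528.4] y 178.4732214100467 [ 5.1828474e-02 -9.9865597e-01  5.2053986e+02  1.5584889e+02]
plate mean [520.7 125.7 114.7] 482.76961854831967 561.7686447010263
rail 389 -5.5227175 x at y=180 430.14722
rail 372 0.03586282 x at y=180 605.1504
128 0 
134 0 
140 0 
146 0 
152 0 
158 0 
164 0
```

```bash
python3 - <<'E'
import cv2
im=cv2.imread("pics/side0.png");c=cv2.resize(im[140:480,180:460],None,fx=1.75,fy=1.75,interpolation=cv2.INTER_CUBIC);cv2.imwrite("pics/side0c.png",c);print(c.shape)
E
```

```text
(595, 490, 3)
```

View pics/side0c.png

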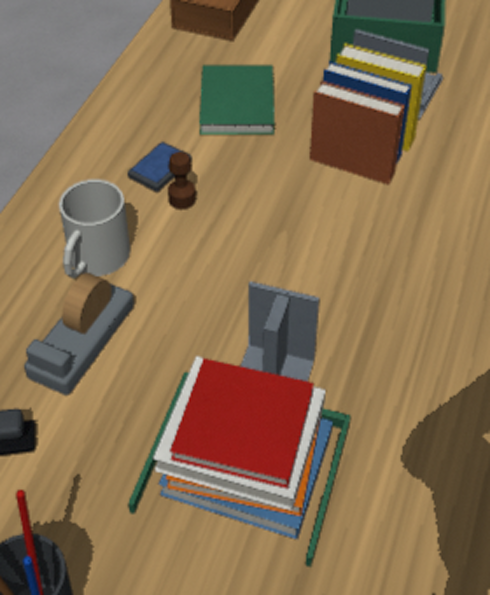

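```bash
python3 - <<'E'
from h import *
for n,bx in(("top",(95,250,215,385)),("side",(240,345,400,480))):
    z=np.load(n+"0.npz");C=cloud(n,z["d"]);p=z["p"].astype(int);l,t,r,b=bx
    P=p[t:b,l:r];G=(P[...,1]>P[...,0]*1.4)&(P[...,1]>P[...,2]*1.15);S=C[t:b,l:r][G&(z["d"][t:b,l:r]>0)]
    S=S[(S[:,2]>16)&(S[:,2]<24)];print(n,G.sum(),len(S),S.min(0).round(),S.max(0).round())
    rc=cv2.minAreaRect(S[:,:2].astype(np.float32));print(rc)
    yl=S[:,1].min()
    for nm,s in(("railL",S[(S[:,0]<450)&(S[:,1]>190)]),("railR",S[(S[:,0]>585)&(S[:,1]>190)])):
        if len(s)>10:
            v=cv2.fitLine(s[:,:2].astype(np.float32),cv2.DIST_HUBER,0,.01,.01).ravel();print(nm,len(s),"yaw",-np.degrees(np.arctan(v[0]/v[1])).round(2),"x at y=180 %.1f"%(v[2]+v[0]/v[1]*(180-v[3])), "z",np.median(s[:,2]).round(1))
    s=S[(S[:,1]<182)]
    if len(s)>10:
        v=cv2.fitLine(s[:,:2].astype(np.float32),cv2.DIST_HUBER,0,.01,.01).ravel();print("lip",len(s),"yaw",np.degrees(np.arctan(v[1]/v[0])).round(2),"y at 520 %.1f"%(v[3]+v[1]/v[0]*(520-v[2])),"x's",np.sort(s[:,0]).round()[::6])
E
```

```text
top 510 488 [415. 192.  16.] [610. 368.  24.]
((512.2870483398438, 280.0271911621094), (190.6602020263672, 167.75099182128906), 2.889594793319702)
railL 232 yaw 4.05 x at y=180 426.8 z 20.5
railR 177 yaw 1.77 x at y=180 608.0 z 20.3
side 592 506 [411. 191.  16.] [611. 371.  24.]
((511.9378356933594, 281.0252685546875), (193.6651153564453, 171.14451599121094), 2.7614405155181885)
railL 307 yaw 3.91 x at y=180 425.2 z 19.4
railR 198 yaw 3.52 x at y=180 612.3 z 19.2
```

```bash
cat >> h.py <<'E'
from scipy.spatial.transform import Rotation as Ro
def st(): return status.observe()
def to(target):
    s=st();R=Ro.from_rotvec(s["orientation"]).as_matrix();p=np.array(s["position"])
    yaw=np.degrees(np.arctan2(R[1,1],R[0,1]));d=R.T@(np.array(target)-p)
    print("t %.2f"%s["time_s"],"pos",p.round(1),"yaw(tool y) %.2f"%yaw,"tilt",R[:,2].round(4),"tool delta mm",d.round(1),"F",np.round(s["force"],1),"M",np.round(s["moment"],2),"w %.1f g %.0f"%(s["width"],s["grasp_force"]))
E
echo
```

apply_moves:
  moves:
    - [0,0,0,0,0,0.163,0.085]
    - [0,0,0,0,0,0.163,0.085]
    - [0,0,0,0,0,0.163,0.085]
    - [0,0,0,0,0,0.163,0.085]
    - [0,0,0,0,0,0.163,0.085]
    - [0,0,0,0,0,0.163,0.085]
    - [0,0,0,0,0,0.162,0.085]
    - [0,0,0,0,0,0,0.085]

```text
time_s: 4.0
position: [202.9, 511.2, 231.3]
orientation: [-2.16, -2.281, -0.0]
force: [0.0, -0.3, -0.2]
width: 85.1
grasp_force: 0.0
```

```bash
python3 -c "
from h import *
to([520.5,157.5,150]);to([520.5,157.5,75])"
```

```text
t 4.00 pos [202.9 511.2 231.3] yaw(tool y) 3.12 tilt [ 0.  0. -1.] tool delta mm [-370.5  297.9   81.3] F [ 0.  -0.3 -0.2] M [ 0.01 -0.    0.  ] w 85.1 g 0
t 4.00 pos [202.9 511.2 231.3] yaw(tool y) 3.12 tilt [ 0.  0. -1.] tool delta mm [-370.5  297.9  156.3] F [ 0.  -0.3 -0.2] M [ 0.01 -0.    0.  ] w 85.1 g 0
```

apply_moves:
  moves:
    - [-0.046,0.037,0.004,0,0,0,0.085]
    - [-0.046,0.037,0.004,0,0,0,0.085]
    - [-0.046,0.037,0.004,0,0,0,0.085]
    - [-0.046,0.037,0.004,0,0,0,0.085]
    - [-0.046,0.037,0.004,0,0,0,0.085]
    - [-0.046,0.037,0.004,0,0,0,0.085]
    - [-0.046,0.037,0.008,0,0,0,0.085]
    - [-0.048,0.039,0.02,0,0,0,0.06]
    - [0,0,0,0,0,0,0.06]
    - [0,0,0,0,0,0,0.06]

```text
time_s: 5.25
position: [518.2, 159.5, 180.2]
orientation: [-2.159, -2.281, 0.0]
force: [0.5, 0.7, -0.6]
width: 60.3
grasp_force: 0.0
```

```bash
python3 - <<'E'
from h import *
p,d=camera("side");cv2.imwrite("pics/side1.png",cv2.resize(p[200:440,200:440],None,fx=2.4,fy=2.4,interpolation=cv2.INTER_CUBIC)[:,:,::-1])
p,d=camera("top");print([x for x in tip_of("bookend_grip","top")][:1])
to([520.5,157.5,75])
E
```

```text
[{'xy': [208.9, 309.5], 'confidence': 0.65}]
t 5.40 pos [517.9 160.4 180.7] yaw(tool y) 3.19 tilt [ 9.e-04  2.e-04 -1.e+00] tool delta mm [ -3.    2.4 105.7] F [0.8 0.2 0.1] M [ 0.02 -0.04 -0.01] w 59.8 g 0
```

View pics/side1.png

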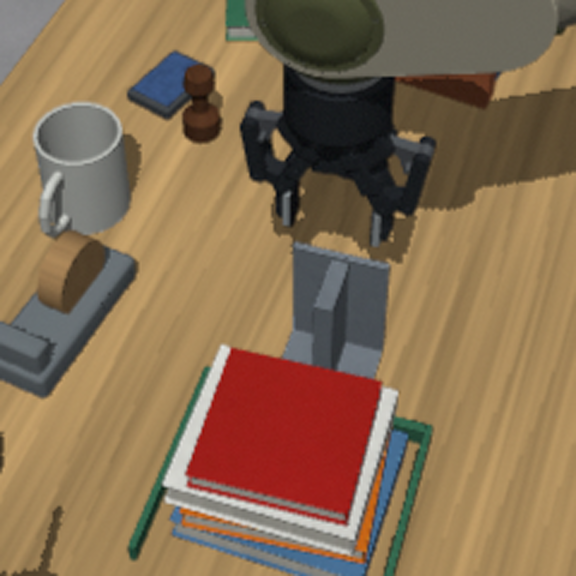

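apply_moves:
  moves:
    - [-0.002,0.001,0.025,0,0,0,0.05]
    - [-0.001,0.001,0.025,0,0,0.002,0.05]
    - [0,0.001,0.025,0,0,0,0.05]
    - [0,0,0.02,0,0,0,0.05]
    - [0,0,0.01,0,0,0,0.05]
    - [0,0,0,0,0,0,0.05]
    - [0,0,0,0,0,0,0.05]

```text
time_s: 6.28
position: [522.0, 156.7, 76.0]
orientation: [2.163, 2.277, 0.002]
force: [0.0, 0.1, 0.3]
width: 50.1
grasp_force: 0.0
```

```bash
python3 - <<'E'
from h import *
to([520.5,157.5,75])
E
```

```text
t 6.28 pos [522.  156.7  76. ] yaw(tool y) 2.95 tilt [ 1.6e-03  1.0e-04 -1.0e+00] tool delta mm [ 0.9 -1.4  1. ] F [0.  0.1 0.3] M [ 0.04  0.01 -0.01] w 50.1 g 0
```

apply_moves:
  moves:
    - [0.001,-0.001,0,0,0,0,0.03]
    - [0,0,0,0,0,0,0.024]
    - [0,0,0,0,0,0,0.021]
    - [0,0,0,0,0,0,0.019]
    - [0,0,0,0,0,0,0.018]
    - [0,0,0,0,0,0,0.018]
    - [0,0,0,0,0,0,0.018]
  force: 20

```text
time_s: 7.15
position: [520.6, 157.3, 75.1]
orientation: [-2.164, -2.277, 0.0]
force: [-0.5, -0.1, -0.1]
width: 18.3
grasp_force: 0.0
```

```bash
python3 - <<'E'
from h import *
to([520.5,157.5,75])
E
```

```text
t 7.15 pos [520.6 157.3  75.1] yaw(tool y) 2.92 tilt [-1.e-04 -0.e+00 -1.e+00] tool delta mm [ 0.2 -0.1  0.1] F [-0.5 -0.1 -0.1] M [-0.04  0.02  0.06] w 18.3 g 0
```

apply_moves:
  moves:
    - [0,0,0,0,0,0,0.017]
    - [0,0,0,0,0,0,0.016]
    - [0,0,0,0,0,0,0.014]
    - [0,0,0,0,0,0,0.01]
    - [0,0,0,0,0,0,0.005]
    - [0,0,0,0,0,0,0.005]
  force: 110

```text
time_s: 7.9
position: [520.3, 157.4, 75.3]
orientation: [-2.164, -2.277, 0.001]
force: [-3.6, -1.1, 5.3]
width: 15.1
grasp_force: 107.1
```

```bash
python3 - <<'E'
from h import *
to([520.5,157.5,75])
E
```

```text
t 7.90 pos [520.3 157.4  75.3] yaw(tool y) 2.94 tilt [-4.e-04 -1.e-04 -1.e+00] tool delta mm [0.1 0.2 0.3] F [-3.6 -1.1  5.3] M [-0.14  0.63  0.13] w 15.1 g 107
```

apply_moves:
  moves:
    - [-0.002,0,0,0,0,0,0.005]
    - [-0.002,0,0,0,0,0,0.005]
    - [-0.002,0,0,0,0,0,0.005]
    - [-0.002,0,0,0,0,0,0.005]
    - [-0.002,0,0,0,0,0,0.005]

```text
time_s: 8.52
position: [521.3, 149.2, 75.3]
orientation: [-2.163, -2.276, -0.005]
force: [-0.9, 13.7, 3.7]
width: 14.8
grasp_force: 107.3
```

```bash
python3 - <<'E'
from h import *
to([520.3+.052*110,157.4-110,75])
E
```

```text
t 8.53 pos [521.3 149.2  75.3] yaw(tool y) 2.93 tilt [ 0.0011  0.0034 -1.    ] tool delta mm [-1.019e+02 -5.000e-01 -1.000e-01] F [-0.9 13.7  3.7] M [1.66 0.31 0.29] w 14.8 g 107
```

Drag of 14 N, little side force. Continue.

apply_moves:
  moves:
    - [-0.003,0,0,0,0,0,0.005]
    - [-0.003,0,0,0,0,0,0.005]
    - [-0.003,0,0,0,0,0,0.005]
    - [-0.003,0,0,0,0,0,0.005]
    - [-0.003,0,0,0,0,0,0.005]
    - [-0.003,0,0,0,0,0,0.005]

```text
time_s: 9.28
position: [522.4, 131.3, 75.3]
orientation: [-2.163, -2.276, -0.006]
force: [-0.7, 11.9, 4.0]
width: 15.2
grasp_force: 110.7
```

```bash
python3 - <<'E'
from h import *
to([520.3+.052*110,157.4-110,75])
E
```

```text
t 9.28 pos [522.4 131.3  75.3] yaw(tool y) 2.91 tilt [ 0.0015  0.0035 -1.    ] tool delta mm [-84.   -0.6   0. ] F [-0.7 11.9  4. ] M [ 1.44  0.24 -0.03] w 15.2 g 111
```

apply_moves:
  moves:
    - [-0.004,0,0,0,0,0,0.005]
    - [-0.004,0,0,0,0,0,0.005]
    - [-0.004,0,0,0,0,0,0.005]
    - [-0.004,0,0,0,0,0,0.005]
    - [-0.004,0,0,0,0,0,0.005]
    - [-0.004,0,0,0,0,0,0.005]
    - [-0.004,0,0,0,0,0,0.005]

```text
time_s: 10.15
position: [523.5, 104.1, 75.2]
orientation: [-2.162, -2.275, -0.007]
force: [-0.7, 15.9, 3.3]
width: 14.4
grasp_force: 110.5
```

```bash
python3 - <<'E'
from h import *
to([520.3+.052*110,157.4-110,75])
p,d=camera("top");cv2.imwrite("pics/top2.png",cv2.resize(p[230:390,90:300],None,fx=3,fy=3,interpolation=cv2.INTER_CUBIC)[:,:,::-1])
E
```

```text
t 10.15 pos [523.5 104.1  75.2] yaw(tool y) 2.91 tilt [ 0.0011  0.0049 -1.    ] tool delta mm [-56.8  -0.4  -0. ] F [-0.7 15.9  3.3] M [ 2.05  0.24 -0.05] w 14.4 g 111
```

View pics/top2.png

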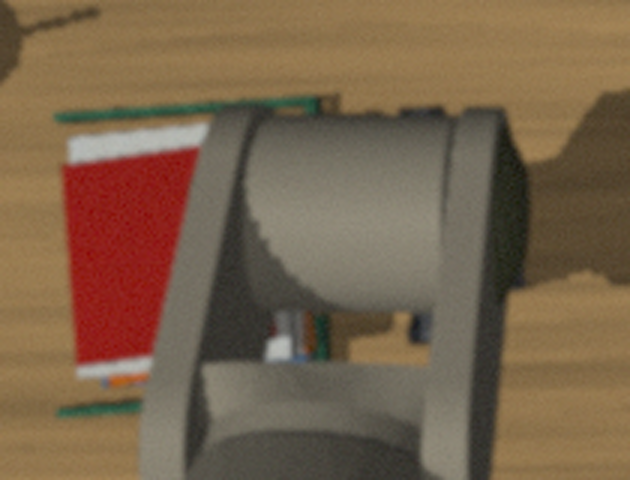

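apply_moves:
  moves:
    - [-0.004,0,0,0,0,0,0.005]
    - [-0.004,0,0,0,0,0,0.005]
    - [-0.004,0,0,0,0,0,0.005]
    - [-0.004,0,0,0,0,0,0.005]
    - [-0.004,0,0,0,0,0,0.005]
    - [-0.004,0,0,0,0,0,0.005]
    - [-0.004,0,0,0,0,0,0.005]

```text
time_s: 11.08
position: [525.3, 74.4, 75.3]
orientation: [-2.164, -2.277, -0.004]
force: [1.0, 5.4, 3.0]
width: 15.0
grasp_force: 110.3
```

```bash
python3 - <<'E'
from h import *
to([520.3+.052*125,157.4-125,75])
E
```

```text
t 11.07 pos [525.3  74.4  75.3] yaw(tool y) 2.91 tilt [ 0.0013  0.0018 -1.    ] tool delta mm [-42.   -0.6   0.2] F [1.  5.4 3. ] M [ 0.8   0.24 -0.08] w 15.0 g 110
```

apply_moves:
  moves:
    - [-0.005,0,0,0,0,0,0.005]
    - [-0.005,0,0,0,0,0,0.005]
    - [-0.005,0,0,0,0,0,0.005]
    - [-0.005,0,0,0,0,0,0.005]
    - [-0.005,0,0,0,0,0,0.005]
    - [-0.005,0,0,0,0,0,0.005]
    - [-0.005,0,0,0,0,0,0.005]
    - [-0.005,0,0,0,0,0,0.005]
    - [-0.005,0,0,0,0,0,0.005]
    - [0,0,0,0,0,0,0.005]

```text
time_s: 12.32
position: [527.3, 27.9, 75.3]
orientation: [2.164, 2.276, -0.0]
force: [-1.8, 0.8, 5.5]
width: 15.1
grasp_force: 111.1
```

```bash
python3 - <<'E'
from h import *
to([532,-150,75])
p,d=camera("side");cv2.imwrite("pics/side3.png",cv2.resize(p[180:460,210:450],None,fx=2.1,fy=2.1,interpolation=cv2.INTER_CUBIC)[:,:,::-1])
E
```

```text
t 12.32 pos [527.3  27.9  75.3] yaw(tool y) 2.91 tilt [ 5.e-04 -7.e-04 -1.e+00] tool delta mm [-177.9   -4.4    0.4] F [-1.8  0.8  5.5] M [ 0.25  0.19 -0.05] w 15.1 g 111
```

View pics/side3.png

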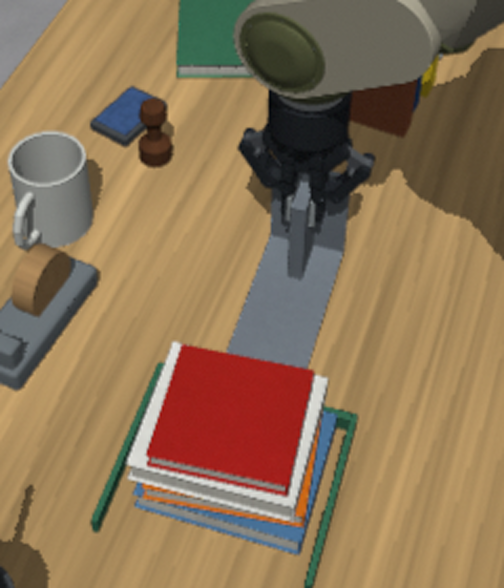

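apply_moves:
  moves:
    - [-0.01,0,-0.0005,0,0,0,0.005]
    - [-0.015,0,0,0,0,0,0.005]
    - [-0.015,0,0,0,0,0,0.005]
    - [-0.015,0,0,0,0,0.039,0.005]
    - [-0.015,0,0,0,0,0.039,0.005]
    - [-0.015,0,0,0,0,0.039,0.005]
    - [-0.01,0,0,0,0,0.038,0.005]
    - [0,0,0,0,0,0,0.005]

```text
time_s: 13.38
position: [528.9, -67.6, 75.3]
orientation: [2.335, 2.101, -0.001]
force: [0.1, -1.7, -0.8]
width: 15.0
grasp_force: 110.0
```

```bash
python3 - <<'E'
from h import *
to([536.5,-146,75])
E
```

```text
t 13.38 pos [528.9 -67.6  75.3] yaw(tool y) -6.05 tilt [-4.e-04 -9.e-04 -1.e+00] tool delta mm [-77.2  15.8   0.3] F [ 0.1 -1.7 -0.8] M [-0.17 -0.05 -0.03] w 15.0 g 110
```

apply_moves:
  moves:
    - [-0.011,0.002,0,0,0,0,0.005]
    - [-0.011,0.002,0,0,0,0,0.005]
    - [-0.011,0.002,0,0,0,0,0.005]
    - [-0.011,0.002,0,0,0,0,0.005]
    - [-0.011,0.003,0,0,0,0,0.005]
    - [-0.011,0.003,0,0,0,0,0.005]
    - [-0.01,0.002,0,0,0,0,0.005]
    - [0,0,0,0,0,0,0.005]

```text
time_s: 14.38
position: [537.1, -144.4, 75.5]
orientation: [2.335, 2.102, -0.0]
force: [0.5, -0.2, -4.6]
width: 14.7
grasp_force: 109.4
```

```bash
python3 - <<'E'
from h import *
to([536.5,-151,75])
for n in("top","side"):
    p,d=camera(n);np.savez(n+"4.npz",p=p,d=d)
    if n=="side": cv2.imwrite("pics/side4.png",cv2.resize(p[120:340,270:470],None,fx=2.7,fy=2.7,interpolation=cv2.INTER_CUBIC)[:,:,::-1])
    C=cloud(n,d);ok=d>0;P=C[ok]
    print(n)
    if n=="top":
        face(C,ok,(380,240,431,345),15,100,"outer face",(-215,-192))
        face(C,ok,(470,250,520,345),40,128,"end face",(-352,-325))
        for lab,m in(("platetop",(P[:,2]>105)&(P[:,2]<119)&(P[:,1]>-194)&(P[:,1]<-170)),):
            s=P[m];print(lab,len(s),s.min(0).round() if len(s) else "",s.max(0).round() if len(s) else "")
    else:
        m=(P[:,2]>30)&(P[:,2]<110)&(P[:,1]>-190)&(P[:,1]<-170)&(P[:,0]>480)&(P[:,0]<590);s=P[m]
        v=cv2.fitLine(s[:,:2].astype(np.float32),cv2.DIST_HUBER,0,.01,.01).ravel();print("plate back",len(s),s.min(0).round(),s.max(0).round(),"y@535 %.1f"%(v[3]+v[1]/v[0]*(535-v[2])),np.degrees(np.arctan(v[1]/v[0])).round(2))
E
```

```text
t 14.38 pos [ 537.1 -144.4   75.5] yaw(tool y) -6.01 tilt [-1.e-04 -1.e-04 -1.e+00] tool delta mm [-6.6  0.1  0.5] F [ 0.5 -0.2 -4.6] M [-0.06  0.02 -0.03] w 14.7 g 109
top
outer face 55 x 473.0 487.0 y at x=520: -200.4 slope deg -5.15
end face 989 x 465.0 574.0 y at x=520: -338.1 slope deg -6.32
platetop 0  
side
plate back 196 [ 493. -180.   30.] [ 573. -170.  109.] y@535 -173.3 -3.89
```

View pics/side4.png

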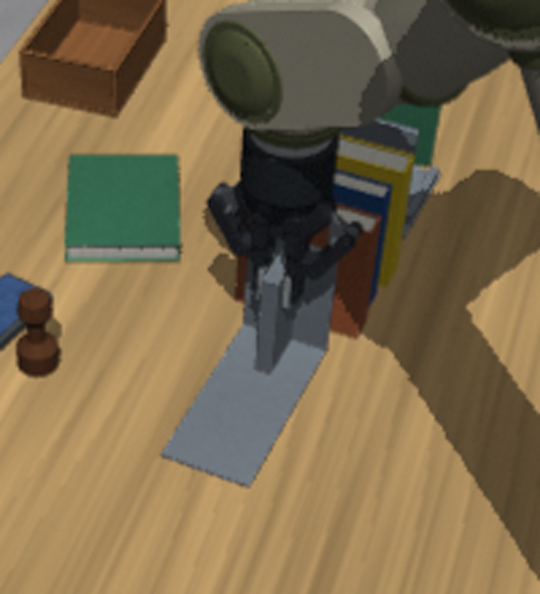

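apply_moves:
  moves:
    - [-0.003,0,0.0006,0,0,0.005,0.005]
    - [-0.004,0,0.0003,0,0,0,0.005]
    - [-0.004,0,0,0,0,0,0.005]
    - [-0.003,0,0,0,0,0,0.005]
    - [-0.003,0,0,0,0,0,0.005]
    - [-0.002,0,0,0,0,0,0.005]
    - [-0.002,0,0,0,0,0,0.005]
    - [-0.002,0,0,0,0,0,0.005]
    - [-0.002,0,0,0,0,0,0.005]

```text
time_s: 15.6
position: [534.8, -168.4, 75.3]
orientation: [2.339, 2.097, 0.002]
force: [4.1, 7.3, 10.8]
width: 14.6
grasp_force: 111.9
```

```bash
python3 - <<'E'
from h import *
to([537.1-.108*82.5,-144.4-.994*82.5,75])
E
```

```text
t 15.60 pos [ 534.8 -168.4   75.3] yaw(tool y) -6.25 tilt [ 1.4e-03  1.0e-04 -1.0e+00] tool delta mm [-58.4  -0.3   0.3] F [ 4.1  7.3 10.8] M [ 1.24 -0.32  0.03] w 14.6 g 112
```

apply_moves:
  moves:
    - [-0.001,0,-0.0005,0,0,0,0.005]
    - [-0.002,0,0,0,0,0,0.005]
    - [-0.002,0,0,0,0,0,0.005]
    - [-0.002,0,0,0,0,0,0.005]
    - [-0.002,0,0,0,0,0,0.005]

```text
time_s: 16.23
position: [533.2, -177.2, 75.4]
orientation: [-2.339, -2.097, -0.0]
force: [-1.2, 9.1, 12.9]
width: 14.8
grasp_force: 111.9
```

```bash
python3 - <<'E'
from h import *
to([537.1-.108*82.5,-144.4-.994*82.5,75])
E
```

```text
t 16.23 pos [ 533.2 -177.2   75.4] yaw(tool y) -6.24 tilt [-3.e-04  5.e-04 -1.e+00] tool delta mm [-49.4   0.3   0.3] F [-1.2  9.1 12.9] M [ 1.8   0.15 -0.04] w 14.8 g 112
```

apply_moves:
  moves:
    - [0,0,-0.0007,0,0,0,0.005]
    - [-0.002,0,0,0,0,0,0.005]
    - [-0.002,0,0,0,0,0,0.005]
    - [-0.002,0,0,0,0,0,0.005]
    - [-0.002,0,0,0,0,0,0.005]
    - [-0.002,0,0,0,0,0,0.005]

```text
time_s: 16.98
position: [532.2, -187.4, 75.7]
orientation: [-2.339, -2.097, -0.0]
force: [0.6, 2.4, -4.6]
width: 14.8
grasp_force: 109.1
```

```bash
python3 - <<'E'
from h import *
to([537.1-.108*82.5,-144.4-.994*82.5,75])
E
```

```text
t 16.98 pos [ 532.2 -187.4   75.7] yaw(tool y) -6.25 tilt [-3.e-04  4.e-04 -1.e+00] tool delta mm [-39.2   0.3   0.7] F [ 0.6  2.4 -4.6] M [0.33 0.05 0.02] w 14.8 g 109
```

apply_moves:
  moves:
    - [-0.002,0,0.0002,0,0,0,0.005]
    - [-0.002,0,0,0,0,0,0.005]
    - [-0.002,0,0,0,0,0,0.005]
    - [-0.002,0,0,0,0,0,0.005]
    - [-0.002,0,0,0,0,0,0.005]
    - [-0.002,0,0,0,0,0,0.005]
    - [-0.002,0,0,0,0,0,0.005]
    - [-0.002,0,0,0,0,0,0.005]

```text
time_s: 17.98
position: [530.6, -203.2, 75.7]
orientation: [-2.339, -2.097, -0.0]
force: [-0.2, 4.0, -2.3]
width: 14.9
grasp_force: 109.7
```

```bash
python3 - <<'E'
from h import *
to([537.1-.108*82.5,-144.4-.994*82.5,75])
E
```

```text
t 17.98 pos [ 530.6 -203.2   75.7] yaw(tool y) -6.24 tilt [-0.e+00  2.e-04 -1.e+00] tool delta mm [-23.3   0.2   0.7] F [-0.2  4.  -2.3] M [ 0.79 -0.08  0.02] w 14.9 g 110
```

Going well (4 N). Next 16 mm, then small steps.

apply_moves:
  moves:
    - [-0.002,0,0,0,0,0,0.005]
    - [-0.002,0,0,0,0,0,0.005]
    - [-0.002,0,0,0,0,0,0.005]
    - [-0.002,0,0,0,0,0,0.005]
    - [-0.002,0,0,0,0,0,0.005]
    - [-0.002,0,0,0,0,0,0.005]
    - [-0.002,0,0,0,0,0,0.005]
    - [-0.001,0,0,0,0,0,0.005]

```text
time_s: 18.98
position: [528.9, -218.3, 75.7]
orientation: [2.339, 2.097, 0.0]
force: [1.1, 4.4, -0.5]
width: 14.9
grasp_force: 109.7
```

```bash
python3 - <<'E'
from h import *
to([537.1-.108*82.5,-144.4-.994*82.5,75])
p,d=camera("top");cv2.imwrite("pics/top5.png",cv2.resize(p[220:370,380:560],None,fx=3,fy=3,interpolation=cv2.INTER_CUBIC)[:,:,::-1])
C=cloud("top",d);ok=d>0
for v in range(262,345,12): print(v,[(int(C[v,u,1]),int(C[v,u,2])) for u in range(440,520,3) if ok[v,u] and C[v,u,2]<140])
E
```

```text
t 18.98 pos [ 528.9 -218.3   75.7] yaw(tool y) -6.25 tilt [ 1.e-04 -0.e+00 -1.e+00] tool delta mm [-8.2  0.1  0.7] F [ 1.1  4.4 -0.5] M [ 0.95 -0.09  0.01] w 14.9 g 110
262 [(-356, 0), (-363, -2), (-368, 1), (-374, 0), (-380, 0), (-386, 1), (-392, 0), (-398, 0), (-403, 1), (-408, 3), (-416, -1), (-422, 0), (-429, -3), (-434, 0)]
274 [(-343, 127), (-344, 138), (-402, 0), (-409, -1), (-413, 1), (-421, -3), (-426, 0), (-431, 2)]
286 []
298 []
310 [(-424, 5)]
322 [(-244, 114), (-248, 118), (-252, 121), (-415, 7), (-422, 6)]
334 [(-265, 125), (-270, 126), (-294, 62), (-294, 80), (-399, 16), (-404, 18), (-411, 15), (-416, 15)]
```

View pics/top5.png

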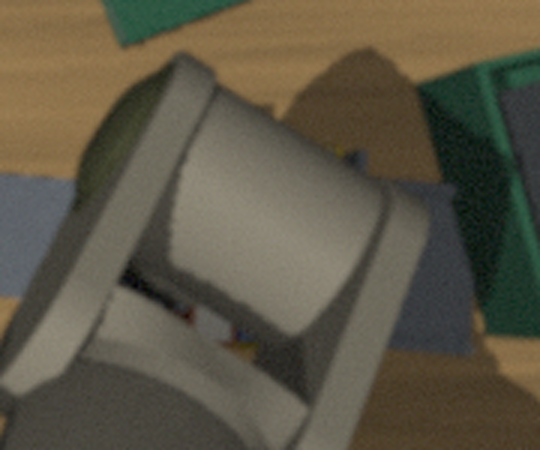

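apply_moves:
  moves:
    - [-0.001,0,0,0,0,0,0.005]
    - [-0.001,0,0,0,0,0,0.005]
    - [-0.001,0,0,0,0,0,0.005]
    - [-0.001,0,0,0,0,0,0.005]
    - [-0.001,0,0,0,0,0,0.005]
    - [-0.0005,0,0,0,0,0,0.005]

```text
time_s: 19.77
position: [528.4, -223.6, 75.7]
orientation: [2.339, 2.097, 0.0]
force: [0.4, 4.5, -0.6]
width: 14.9
grasp_force: 109.7
```

```bash
python3 - <<'E'
from h import *
to([537.1-.108*82.5,-144.4-.994*82.5,75])
E
```

```text
t 19.77 pos [ 528.4 -223.6   75.7] yaw(tool y) -6.24 tilt [ 1.e-04  0.e+00 -1.e+00] tool delta mm [-2.8  0.1  0.7] F [ 0.4  4.5 -0.6] M [ 0.92 -0.13  0.04] w 14.9 g 110
```

apply_moves:
  moves:
    - [-0.0005,0,0,0,0,0,0.005]
    - [-0.0005,0,0,0,0,0,0.005]
    - [-0.0005,0,0,0,0,0,0.005]
    - [0,0,0,0,0,0,0.005]

```text
time_s: 20.27
position: [528.2, -225.2, 75.7]
orientation: [2.339, 2.097, -0.0]
force: [0.1, 4.6, -1.4]
width: 14.7
grasp_force: 109.7
```

apply_moves:
  moves:
    - [-0.0005,0,0,0,0,0,0.005]
    - [-0.0005,0,0,0,0,0,0.005]
    - [0,0,0,0,0,0,0.005]

```text
time_s: 20.65
position: [528.1, -226.1, 75.7]
orientation: [2.339, 2.097, -0.0]
force: [0.9, 4.7, -0.9]
width: 14.5
grasp_force: 109.7
```

apply_moves:
  moves:
    - [-0.0005,0,0,0,0,0,0.005]
    - [-0.0005,0,0,0,0,0,0.005]
    - [0,0,0,0,0,0,0.005]

```text
time_s: 21.02
position: [528.1, -226.2, 75.7]
orientation: [-2.338, -2.097, -0.002]
force: [1.9, 9.0, 0.2]
width: 14.9
grasp_force: 109.9
```

apply_moves:
  moves:
    - [-0.0005,0,0,0,0,0,0.005]
    - [-0.0005,0,0,0,0,0,0.005]
    - [0,0,0,0,0,0,0.005]

```text
time_s: 21.4
position: [528.1, -226.2, 75.7]
orientation: [-2.337, -2.096, -0.003]
force: [2.8, 14.1, 0.9]
width: 14.8
grasp_force: 110.1
```

apply_moves:
  moves:
    - [-0.0005,0,0,0,0,0,0.005]
    - [-0.0005,0,0,0,0,0,0.005]
    - [0,0,0,0,0,0,0.005]

```text
time_s: 21.78
position: [528.1, -226.2, 75.7]
orientation: [-2.336, -2.096, -0.005]
force: [4.5, 19.4, 1.7]
width: 14.4
grasp_force: 110.2
```

apply_moves:
  moves:
    - [0.0007,0,0,0,0,0,0.005]
    - [0,0,0.0002,0,0,0,0.005]
    - [0,0,0.0002,0,0,0,0.005]
    - [0,0,0,0,0,0,0.005]
    - [0,0,0,0,0,0,0.005]
    - [0,0,0,0,0,0,0.005]
    - [0,0,0,0,0,0,0.005]
    - [0,0,0,0,0,0,0.005]

```text
time_s: 22.78
position: [528.1, -226.2, 75.7]
orientation: [-2.337, -2.096, -0.004]
force: [3.0, 15.5, 4.3]
width: 14.9
grasp_force: 110.7
```

```bash
python3 - <<'E'
from h import *
to([537.1-.108*82.5,-144.4-.994*82.5,75])
p,d=camera("side");cv2.imwrite("pics/side6.png",cv2.resize(p[120:320,300:480],None,fx=2.9,fy=2.9,interpolation=cv2.INTER_CUBIC)[:,:,::-1])
E
```

```text
t 22.77 pos [ 528.1 -226.2   75.7] yaw(tool y) -6.21 tilt [ 5.0e-04  3.2e-03 -1.0e+00] tool delta mm [-0.2  0.1  0.7] F [ 3.  15.5  4.3] M [ 2.31 -0.31 -0.08] w 14.9 g 111
```

View pics/side6.png

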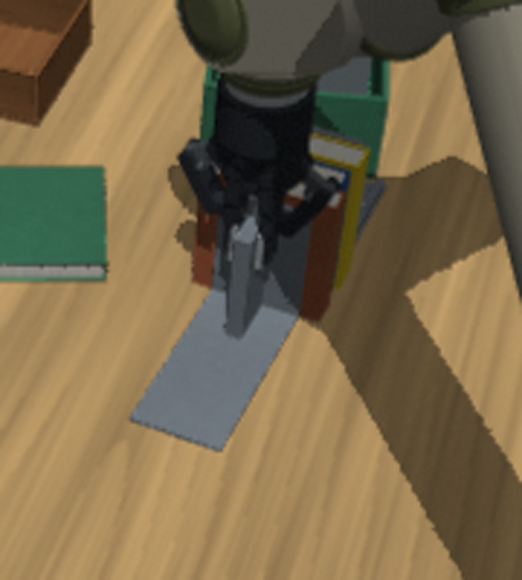

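apply_moves:
  moves:
    - [0,0,0,0,0,0,0.005]
    - [0,0,0,0,0,0,0.005]
    - [0,0,0,0,0,0,0.005]
  force: 20

```text
time_s: 23.2
position: [528.1, -226.2, 75.7]
orientation: [-2.337, -2.096, -0.004]
force: [3.1, 17.0, 3.7]
width: 14.8
grasp_force: 110.7
```

apply_moves:
  moves:
    - [0,0,0,0,0,0,0.017]
    - [0,0,0,0,0,0,0.02]
    - [0,0,0,0,0,0,0.025]
    - [0,0,0,0,0,0,0.032]
    - [0,0,0,0,0,0,0.04]
    - [0,0,0,0,0,0,0.04]

```text
time_s: 23.95
position: [527.8, -228.5, 75.3]
orientation: [2.339, 2.097, -0.0]
force: [0.9, 0.6, 0.2]
width: 39.9
grasp_force: 0.0
```

```bash
python3 - <<'E'
from h import *
to([528.1,-226,240])
E
```

```text
t 23.95 pos [ 527.8 -228.5   75.3] yaw(tool y) -6.25 tilt [ 0.e+00 -1.e-04 -1.e+00] tool delta mm [   2.5    0.  -164.7] F [0.9 0.6 0.2] M [-0.02  0.02 -0.01] w 39.9 g 0
```

apply_moves:
  moves:
    - [0.001,0,-0.008,0,0,0,0.04]
    - [0,0,-0.015,0,0,0,0.04]
    - [0,0,-0.025,0,0,0,0.04]
    - [0,0,-0.035,0,0,0,0.04]
    - [0,0,-0.035,0,0,0,0.04]
    - [0.03,0,-0.03,0,0,0,0.04]
    - [0.05,-0.02,0,0,0,0,0.04]
    - [0.05,-0.03,0,0,0,0,0.04]
    - [0.05,-0.03,0,0,0,0,0.04]
    - [0.05,-0.03,0,0,0,0,0.04]

```text
time_s: 25.2
position: [442.6, 14.7, 224.5]
orientation: [2.338, 2.096, 0.002]
force: [0.9, 0.3, 0.9]
width: 39.7
grasp_force: 0.0
```

```bash
python3 - <<'E'
from h import *
to([528.1,-226,240])
p,d=camera("top");cv2.imwrite("pics/top7.png",p[:,:,::-1]);C=cloud("top",d);ok=d>0
for v in range(274,340,9): print(v,[(int(C[v,u,1]),int(C[v,u,2])) for u in range(415,520,3) if ok[v,u]])
face(C,ok,(470,250,520,345),120,145,"end top",(-352,-325))
z=np.load("top0.npz");C0=cloud("top",z["d"])
D=np.abs(d-z["d"]);m=((D>8)&ok&(z["d"]>0)).astype(np.uint8);n,l,s,c=cv2.connectedComponentsWithStats(m)
print([(s[i].tolist()) for i in range(1,n) if s[i,4]>25])
E
```

```text
t 25.20 pos [442.6  14.7 224.5] yaw(tool y) -6.26 tilt [ 1.8e-03 -3.0e-04 -1.0e+00] tool delta mm [-230.   111.2  -15.3] F [0.9 0.3 0.9] M [ 0.05 -0.01  0.01] w 39.7 g 0
274 [(-228, 0), (-234, 0), (-240, 0), (-246, -1), (-252, 0), (-258, 0), (-264, 0), (-265, 20), (-265, 42), (-265, 62), (-265, 86), (-266, 102), (-264, 126), (-270, 123), (-276, 122), (-281, 123), (-286, 121), (-291, 123), (-300, 127), (-305, 127), (-311, 126), (-312, 136), (-319, 132), (-324, 132), (-329, 133), (-333, 134), (-340, 131), (-342, 137), (-347, 138), (-407, -2), (-411, 3), (-417, 1), (-423, 1), (-430, 0)]
283 [(-226, 6), (-232, 6), (-238, 5), (-244, 5), (-250, 4), (-256, 3), (-257, 24), (-257, 47), (-256, 74), (-256, 95), (-257, 112), (-260, 118), (-263, 126), (-270, 121), (-275, 120), (-280, 123), (-284, 125), (-289, 126), (-294, 127), (-300, 124), (-303, 129), (-309, 129), (-312, 135), (-318, 132), (-322, 136), (-328, 131), (-333, 131), (-338, 132), (-341, 138), (-347, 136), (-403, 3), (-408, 6), (-412, 10), (-416, 14)]
292 [(-225, 5), (-231, 5), (-237, 4), (-243, 5), (-249, 6), (-255, 5), (-255, 28), (
[... 2358 characters left out ...]
), (-315, 136), (-328, 114), (-326, 133), (-380, 0), (-386, -1), (-391, 0), (-396, 0), (-403, -1), (-409, -1), (-413, 2), (-420, 0)]
end top 811 x 457.0 576.0 y at x=520: -334.8 slope deg -4.63
[[56, 3, 17, 17, 38], [254, 2, 7, 10, 27], [277, 2, 14, 22, 59], [330, 2, 7, 14, 29], [434, 2, 10, 13, 28], [416, 9, 11, 10, 28], [33, 11, 6, 15, 26], [177, 15, 13, 8, 26], [386, 23, 9, 9, 27], [345, 26, 9, 9, 30], [575, 27, 17, 11, 31], [240, 37, 16, 12, 41], [110, 48, 9, 11, 28], [120, 75, 13, 13, 27], [357, 76, 14, 11, 29], [509, 82, 9, 12, 28], [402, 261, 78, 77, 3667], [480, 267, 19, 73, 1081], [181, 269, 16, 86, 833], [108, 272, 39, 87, 602], [171, 276, 12, 68, 303], [167, 283, 178, 197, 18227]]
```

View pics/top7.png

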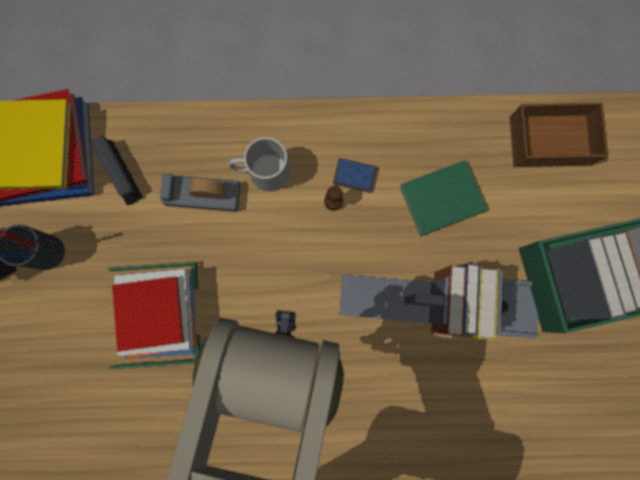

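```bash
python3 -c "
from h import *
print(workorder.finish_job())"
```

```text
the job is handed in; nothing more can be done
None
```

I handed the job in at about 25 s: I drew the bookend out with the books still stacked in the bay, then pressed the row tight against the end stop, peaking near 19 N and holding about 15.5 N for roughly a second. The last picture shows the row upright without gaps and the other things where they were.

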